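Hang a lipped bin on the louvered panel

TASK

A bottle stands in the way below the free bay of the louvered panel: first stand it upright in the grey spill tray. Then take the empty bin from the bench and hang it in the middle of the free bay, its back lip dropped fully over the louvre rail so that it hangs square and level by itself; leave the two hung bins, the beaker and the amber jar below them and the squat white jar where they are.

Things in the scene. Friction and masses are not known exactly. Their poses are not given: they have to be found in the camera images.
- bay_rail (a point): Middle of the free bay (blank white card), on the top edge of the panel's louvre rail, 190 mm above the bench. x level into the panel (away from the robot), y along the rail, z up. The rail is an aluminium tongue 5 mm thick (x -2.5 to +2.5), open above, 400 mm long over three bays 125 mm apart. The 12 mm slot behind it is 22 mm deep.
- sheet (a point): Point on the face of the grey panel sheet behind the free bay, 14.5 mm behind the rail's middle, at the height of the rail top; axes as bay_rail. The sheet is flat and rigid and reaches 60 mm above the rail top. Panel and posts are fixed. 60 to 90 mm below the rail top a step flush with the tongue's front backs the bins.
- beam (a point): Middle of the lower front edge of the blue service beam, 510 mm long, parallel to the rail, above the bays. This edge is 85 mm in front of the rail and 125 mm above its top; the beam is 35 mm deep and 60 mm high (to x +35, z +60 mm of this point). A gripper pointing straight down has no room under it; one leaning back to the robot by 25 degrees has.
- bin_hook (a point): The empty white bin on the bench, 90 mm wide, 0.2-0.33 kg: middle of its hook's gap, on the bridge's underside, 75 mm above the bin's foot. x to the bin's back, y across, z up. Gap 9 mm (x -4.5 back wall, +4.5 lip); lip 4 mm thick, 70 mm wide, hangs 14 mm below here; bridge 5 mm thick. Back wall against the tongue, this point is 2 mm past bay_rail in x. Hung, it lies on bay_rail (2 mm either way), drooping 3 degrees.
- bin_grip (a point): Grip of the same bin: mid-thickness of its front wall, half-way across, 22 mm down the slope from the rim, 57 mm above the bin's foot. Axes as the bin's. The wall is flat, 9 mm thick, 90 mm wide, leaning out 25 degrees from vertical (rim to -x): fingers straddle it pointing down and to +x, 25 degrees from vertical, closing square to it. 61 mm of slope lie below; inside empty.
- bottle_mid (a point): The white bottle in the way, half-way up its axis (85 mm above its foot), z along the axis. Closed, round, 52 mm in diameter up to 125 mm from its foot, then a shoulder and a 36 mm cap; 170 mm tall, 0.2-0.37 kg. It stands on the bench in front of the free bay, nearly under the beam's front edge.
- tray_in (a point): The grey plastic spill tray, fixed to the bench, 140 x 140 mm outside, walls 5 mm thick and 14 mm high; this point is the centre of its inner floor, 5 mm above the bench, z up. It stands to one side of the robot, the empty bin to the other.
- bin_a_hook (a point): A like bin with blue caps, already hung on the rail (same point of its hook); its foot is 115 mm and its rim about 190 mm above the bench, its front reaches 110 mm out from the rail. Leave.
- bin_b_hook (a point): A like bin with grey caps, already hung on the rail (same point of its hook); its foot is 115 mm and its rim about 190 mm above the bench, its front reaches 110 mm out from the rail. Leave.
- beaker: Glass beaker, 60 mm wide, 80 mm tall, below a hung bin; origin at its underside. Leave.
- jar: Amber jar, 56 mm wide, 75 mm tall, below the other hung bin; origin at its underside. Leave.
- pot: Squat white jar, 64 mm wide, 50 mm tall, on the bench in front of the robot; origin at its underside. Leave.

How it is judged:
By the outcome, as a careful person would: the job done as asked, in the order asked, and still so for the second after the job is handed in, with the robot touching nothing.
It also fails if it takes over 66 s, if anything falls off the work surface, if the arm or the gripper's body presses on something with over 40 N, if the wrist force passes 120 N, or if a joint passes its speed limit or range.

ROBOT

A 7-joint arm with a two-finger parallel gripper is mounted at the origin on the work surface. World frame = base frame: x ahead of the robot, y to its left, z up, the work surface at z = 0. Lengths are in mm, angles in rad, forces in N, time in s.
With the tool pointing down it reaches from about 350 to 900 mm from the base axis. Payload 8.1 kg.
Tool frame: the origin (TCP) lies on the centre line of the jaws, within the pads' length; the fingertips stand 22 mm ahead of it and the grasp point (between the pads) lies 3 mm ahead of it; z points along the fingers, y is the line along which they close (so a half turn about z gives the same grasp; the last joint's range is limited). The gripper opens to 85 mm and grips with 20 to 120 N. Pads are 22 mm wide; open, the fingers measure 114 mm over their backs; the gripper's body (76 mm by 85 mm) begins 54 mm behind the grasp point. The pads swing forward as they close: fully open they stand 13 mm farther back than shut.
Start: joints at [1.197, 0.434, 0.025, 1.573, -0.012, 1.134, -0.075], TCP at [167.164, -602.243, 253.323] pointing down, gripper open.
Joint ranges: [-2.62, 2.62], [-0.44, 2.09], [-1.27, 1.32], [0.08, 2.57], [-1.32, 4.46], [0.12, 2], [-2.74, 2.74]. Speed limits (rad/s): [2.22, 2.22, 3.01, 3.01, 3.14, 3.14, 3.14].

INTERFACE

Orientations are given as [roll, pitch, yaw] about the fixed x, y, z axes, in that order (R = Rz(yaw) Ry(pitch) Rx(roll)).
In Python, from station import r gives the robot as it stands.
- The arm moves only by the tool play_rows, never from a script. Its argument "moves" is text: rows parted by semicolons, each of 7 numbers parted by spaces: the turn, a rotation vector about the tool's x, y, z in degrees, then the shift along the tool's x, y, z in mm, then the opening, from 0 (shut) to 1 (fully open). In form: rx ry rz dx dy dz grip; .... A call has 1 to 10 rows; each row is the pose to reach, as a shift and turn from the pose commanded when the call began, along the tool's axes at that moment; what a row does not reach only later rows make up. A row lasts 1/10 s, in which the tool goes at most 50 mm and 8.59 degrees, less where a joint would pass 70% of its speed; a pose out of reach is approached as far as the arm can. A call with a gripper value outside its range is refused whole. The fingers move at their own pace and stop on an object; "newtons" is the grip in N (left out, the last holds). Time passes only in rows, so rows that repeat a pose let the fingers close. It gives the time, the measured TCP pose, the force, the opening and the grip force at its end, in the units of the state.
- r.sense(): the state, without advancing time (a new reading comes with each control period).
- r.capture(name): name is "scene" or "top" or "wrist"; returns a dict with "image" (480x640x3 uint8, red, green, blue), "z_map" (480x640 float32, mm along the optical axis (not along the pixel's ray), 0 where there is no reading), "vfov" (degrees; the focal length in pixels is half the picture's height over the tangent of half this angle, whatever the lens; pixels are square), "cx", "cy" (the principal point, pixels), "dist_coeffs" ([k1, k2, p1, p2, k3] as OpenCV has them; the pictures are not rectified), "T" (4x4, takes a point from camera to world coordinates); the wrist camera has in their place "T_tool_cam" (4x4, takes a point from camera to tool coordinates, whose origin is the TCP and whose axes are the flange's). Camera axes: x right, y up, looking along -z (the intrinsics and any distortion apply to the point x, -y, -z); pixel columns grow to the right and rows downward; lengths in mm; the calibration is good to about 2 mm. A picture is of the moment at which its call begins: read the wrist's pose just before it.
- r.close_job(): hands the job in; it is judged then, once.
Trained networks look in a picture, given as the dict that the camera call returned (one of the last four; its "shot" number tells which), for a name from the list of things; names that differ only in an ending like _2 or _b are one class to them, and where a whole thing is asked for, a point or a joint stands for the part that bears it (a point fixed in the world has none). Each returns a list of dicts, best first, with "score" (0 to 1); they miss things now and then, are a little off and sometimes report something else, mostly with a low value. They report only what shows in the picture. A call takes as long as a camera call.
- r.outline_of(name, picture): "pixels" (480x640 bool, what is visible of it).
- r.place_of(name, picture): "at" ([x, y, z] in mm, in the coordinates of the camera as it stood for that picture, good to about 4 mm: a listed point, or the origin of a listed thing).
The state is a dict: "time_s": time; "joint_positions": joint angles; "qd": joint speeds; "effort": joint torques, N m; "eef_pos": TCP position; "orientation": TCP orientation; "force": force on the tool from outside, world axes, zero at the start; "torque": the same for the moment, N m; "grip_width": finger opening in mm; "grasp_force": force on a finger pad.
Only numpy, scipy, OpenCV 4.12 (cv2) and the standard library are available. Lean on these libraries where they do the work, as an engineer would, in place of code of your own. Each camera call takes 0.05 s, during which the arm holds its last target. There are 200 camera calls.

## Working session

There is one attempt and no reset: what is moved stays moved. The work goes in short steps, Python scripts to look and compute and a tool call to move; the robot and the scene stay as the last step left them, time stands still between calls to the robot, and variables do not carry over. Pictures are saved under pics/ and viewed, at most 10 in all, crops included, and the job is handed in when it is done.

Besides the shell and the picture viewer there is one more tool, called after "Call:" as name(argument=value, ...), one argument or row to a line, values as JSON. play_rows: Moves the arm, as the interface text tells. Its arguments: {"type":"object","properties":{"moves":{"type":"string"},"newtons":{"type":"number"}},"required":["moves"]}

```bash
ls; mkdir -p pics; cat > h.py <<'E'
import numpy as np, cv2
from scipy.spatial.transform import Rotation as Ro
from station import r
np.set_printoptions(precision=1,suppress=True)
def tcp():
    s=r.sense(); T=np.eye(4); T[:3,:3]=Ro.from_euler('xyz',s['orientation']).as_matrix(); T[:3,3]=s['eef_pos']; return T
def cap(n):
    B=tcp(); c=r.capture(n); c['W']=c['T'] if 'T' in c else B@c['T_tool_cam']; return c
def save(c,n): cv2.imwrite('pics/'+n,c['image'][:,:,::-1])
def w(c,p): return (c['W']@np.r_[np.array(p),1])[:3]
def places(c,names):
    for n in names:
        for d in r.place_of(n,c)[:2]: print(n,round(float(d['score']),2),w(c,d['at']))
def cloud(c,mask=None):
    f=240/np.tan(np.radians(c['vfov'])/2); z=c['z_map']; m=z>0
    if mask is not None: m&=mask
    v,u=np.nonzero(m); K=np.array([[f,0,c['cx']],[0,f,c['cy']],[0,0,1]])
    q=cv2.undistortPoints(np.c_[u,v].astype(float)[:,None],K,np.array(c['dist_coeffs'],float))[:,0]
    d=z[v,u]; P=np.c_[q[:,0]*d,-q[:,1]*d,-d]
    return P@c['W'][:3,:3].T+c['W'][:3,3]
E
python3 - <<'E'
from h import *
N="bay_rail sheet beam bin_hook bin_grip bottle_mid tray_in bin_a_hook bin_b_hook beaker jar pot".split()
for n in ("scene","top"):
    c=cap(n); save(c,n+'.png'); print(n,c['W'][:3,3]); places(c,N)
print(r.sense())
E
```

```text
pics
scene [ 403.4  503.1 1131.1]
bay_rail 0.62 [409.   23.1  -1.8]
sheet 0.3 [645.5  14.1  -3.6]
beam 0.57 [604.8  10.9 314.4]
bin_grip 0.7 [529.2 317.8  56.1]
bottle_mid 0.74 [585.5 138.1  83.4]
tray_in 0.75 [ 589.7 -326.7    3.2]
bin_a_hook 0.21 [410.7  23.2   0.2]
beaker 0.73 [645.8  14.1  -3.6]
jar 0.54 [ 635.5 -131.1    0.4]
pot 0.7 [410.8  24.6  -3.8]
top [ 497.7    9.2 1256.1]
bay_rail 0.68 [607.2  14.5 316.2]
bay_rail 0.39 [691.  137.1 190.5]
beam 0.93 [606.1  12.  313.9]
bin_hook 0.92 [632.  298.   75.6]
bin_grip 0.6 [532.5 318.7  58.6]
bottle_mid 0.73 [588.3 139.   87.3]
tray_in 0.79 [ 590.1 -325.8    5.1]
bin_a_hook 0.82 [688.9   9.8 190. ]
bin_b_hook 0.75 [ 687.3 -110.6  186.9]
pot 0.72 [410.9  25.4  -2.5]
pot 0.41 [586.5 141.6  86.4]
{'time_s': 1.3, 'joint_positions': array([ 1.2,  0.4,  0. ,  1.6, -0. ,  1.1, -0.1]), 'qd': array([ 0., -0.,  0.,  0., -0.,  0.,  0.]), 'effort': array([  0. , -67. ,   1. , -31.7,   0. ,   0. ,  -0. ]), 'eef_pos': array([ 167.2, -602.2,  253.3]), 'orientation': array([ 3.1, -0. ,  0.3]), 'force': array([ 0.1,  0.4, -0.1]), 'torque': array([-0.,  0., -0.]), 'grasp_force': 0.0, 'grip_width': 85.39245905458864}
```

View pics/scene.png

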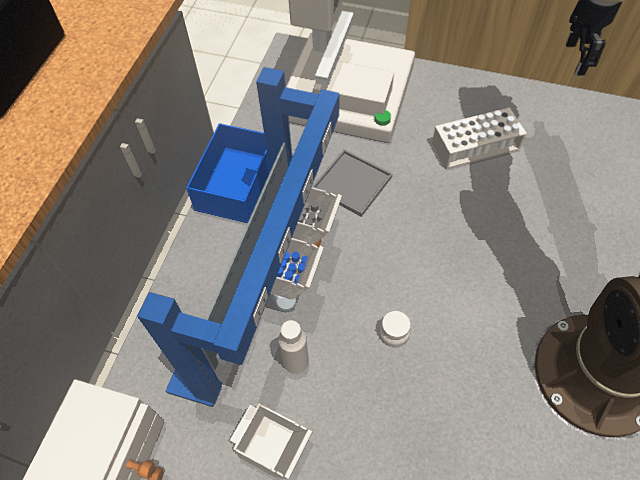

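View pics/top.png

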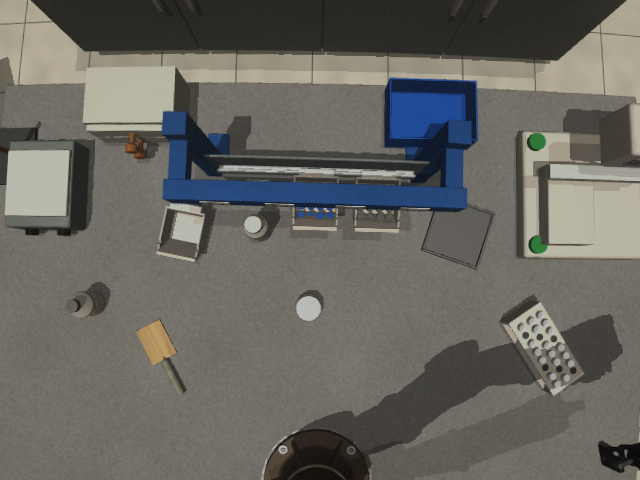

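```bash
python3 - <<'E'
from h import *
np.set_printoptions(precision=4)
print(tcp()); print(r.sense()['orientation'], r.sense()['joint_positions']); c=cap('wrist'); print(c['T_tool_cam'],c['vfov'])
c=cap('top'); P=cloud(c)
# beam front edge, sheet top edge fits from the depth
b=P[(P[:,2]>365)&(P[:,2]<382)&(P[:,0]>580)&(P[:,0]<660)]
print('beam',len(b),b.min(0),b.max(0))
for y0 in range(-200,260,50):
    q=b[abs(b[:,1]-y0)<10]; 
    if len(q): print(y0,np.percentile(q[:,0],[3,97]),np.median(q[:,2]))
o=r.outline_of('bin_hook',c)
if o:
    Q=cloud(c,o[0]['pixels']); print('bin',o[0]['score'],Q.min(0),Q.max(0)); 
    t=Q[(Q[:,2]>70)&(Q[:,2]<90)]; print(cv2.minAreaRect(t[:,:2].astype(np.float32)))
o=r.outline_of('bottle_mid',c)
Q=cloud(c,o[0]['pixels']); Q=Q[Q[:,2]>165]; print('cap',Q.min(0),Q.max(0),Q.mean(0))
E
```

```text
[[   0.9636    0.2675    0.      167.2074]
 [   0.2675   -0.9636   -0.0001 -602.2331]
 [   0.        0.0001   -1.      253.341 ]
 [   0.        0.        0.        1.    ]]
[ 3.1415 -0.      0.2708] [ 1.1974  0.4345  0.025   1.5732 -0.0116  1.134  -0.0751]
[[  -0.0003    0.9621    0.2727   69.3348]
 [   1.        0.0003   -0.0001    0.7698]
 [  -0.0002    0.2727   -0.9621 -120.5377]
 [   0.        0.        0.        1.    ]] 61.93459932400103
beam 6803 [ 603.1368 -241.832   365.0021] [659.9886 267.3379 381.5863]
-200 [604.9216 645.2554] 376.2438799448239
-150 [605.3962 638.7674] 376.2175259614222
-100 [606.4415 639.424 ] 376.19546664883296
-50 [606.7933 640.2547] 376.3762522479906
0 [607.3163 640.8793] 376.27032747737115
50 [607.8866 641.7061] 376.42339301278105
100 [608.8352 642.7367] 376.30084218451725
150 [609.758  643.6923] 376.3522080103421
200 [610.5584 643.2594] 376.28264633570234
250 [611.7237 658.0786] 375.4426521110953
bin 0.84 [511.9109 242.0878  -2.4565] [640.5209 362.5767 320.0561]
((578.4104614257812, 309.4855651855469), (91.25196075439453, 123.66575622558594), 80.29308319091797)
cap [571.7481 121.7764 166.0342] [606.8715 156.9481 176.7225] [588.3404 138.8094 171.1415]
```

The views agree. The bottle is at top-view (256,225) and the bin at (182,232), turned about 10°. The tray is at (458,235), the pot at (308,308), and the free bay is behind the bottle. I'll approach the bottle with a 60° forward lean.

```bash
cat >> h.py <<'E'
def pose(p,psi,a,back=0):
    """tool pose: grasp axis leaning a deg (0=down), heading psi deg, camera on the robot's side; back mm withdrawn along the tool"""
    R=(Ro.from_euler('z',psi,degrees=True)*Ro.from_euler('y',-a,degrees=True)*Ro.from_euler('x',180,degrees=True)*Ro.from_euler('z',180,degrees=True)).as_matrix()
    T=np.eye(4);T[:3,:3]=R;T[:3,3]=np.array(p,float)-R[:,2]*back;return T
def rel(T,B=None):
    B=tcp() if B is None else B
    D=np.linalg.inv(B)@T
    v=np.degrees(Ro.from_matrix(D[:3,:3]).as_rotvec()); print(' '.join('%.2f'%x for x in np.r_[v,D[:3,3]]), ' |rot| %.0f |d| %.0f'%(np.linalg.norm(v),np.linalg.norm(D[:3,3])))
E
python3 - <<'E'
from h import *
A=pose([450,-250,300],-30,30); B=pose([588.5,139.2,95],13,60,125); C=pose([588.5,139.2,95],13,60,5)
rel(A);rel(B,A);rel(C,B)
E
```

```text
-35.02 -14.68 -130.71 366.70 -263.79 -46.68  |rot| 136 |d| 454
-30.74 -28.57 -30.74 204.47 332.48 46.50  |rot| 52 |d| 393
0.00 -0.00 0.00 0.00 0.00 120.00  |rot| 0 |d| 120
```

Call:
play_rows(
  moves="-35 -14.7 -130.7 366.7 -263.8 -46.7 1;-35 -14.7 -130.7 366.7 -263.8 -46.7 1;-35 -14.7 -130.7 366.7 -263.8 -46.7 1;-35 -14.7 -130.7 366.7 -263.8 -46.7 1;-35 -14.7 -130.7 366.7 -263.8 -46.7 1;-35 -14.7 -130.7 366.7 -263.8 -46.7 1;-35 -14.7 -130.7 366.7 -263.8 -46.7 1;-35 -14.7 -130.7 366.7 -263.8 -46.7 1;-35 -14.7 -130.7 366.7 -263.8 -46.7 1;-35 -14.7 -130.7 366.7 -263.8 -46.7 1",
)

```text
time_s: 2.5
eef_pos: [455.0, -243.8, 301.5]
orientation: [2.967, 0.346, 1.715]
force: [0.0, -0.5, -0.2]
grip_width: 85.7
grasp_force: 0.0
```

```bash
python3 - <<'E'
from h import *
s=r.sense();print(s['time_s'],s['eef_pos'],s['joint_positions'])
rel(pose([450,-250,300],-30,30)); rel(pose([588.5,139.2,95],13,60,125))
E
```

```text
2.5 [ 455.  -243.8  301.5] [ 0.6  0.1 -0.4  2.   0.4  0.8  0.1]
-12.37 -5.33 -47.43 -4.62 -6.29 2.19  |rot| 49 |d| 8
-53.43 -23.53 -75.09 378.90 75.19 30.19  |rot| 95 |d| 387
```

Call:
play_rows(
  moves="-53.4 -23.5 -75.1 379 75.2 30.2 1;-53.4 -23.5 -75.1 379 75.2 30.2 1;-53.4 -23.5 -75.1 379 75.2 30.2 1;-53.4 -23.5 -75.1 379 75.2 30.2 1;-53.4 -23.5 -75.1 379 75.2 30.2 1;-53.4 -23.5 -75.1 379 75.2 30.2 1;-53.4 -23.5 -75.1 379 75.2 30.2 1;-53.4 -23.5 -75.1 379 75.2 30.2 1;-53.4 -23.5 -75.1 379 75.2 30.2 1;-53.4 -23.5 -75.1 379 75.2 30.2 1",
)

```text
time_s: 3.5
eef_pos: [495.4, 119.1, 162.0]
orientation: [2.967, 0.898, 2.857]
force: [-27.3, 10.5, 24.5]
grip_width: 85.5
grasp_force: 0.0
```

```bash
python3 - <<'E'
from h import *
s=r.sense();print(s['time_s'],s['eef_pos'],s['joint_positions'])
rel(pose([588.5,139.2,95],13,60,125)); 
E
```

```text
3.5 [495.4 119.1 162. ] [ 0.2  0.7 -1.3  2.6  1.9  1.4 -1.1]
-14.35 -6.86 -17.10 10.25 -6.44 -6.79  |rot| 23 |d| 14
```

```bash
python3 - <<'E'
from h import *
np.set_printoptions(precision=3,suppress=True)
c=cap('scene'); save(c,'s2.png')
s=r.sense();print(s['joint_positions'],s['force'],s['torque'],s['effort'],s['qd'])
E
```

```text
[ 0.221  0.705 -1.26   2.567  1.942  1.373 -1.071] [  5.748 -15.72  -13.19 ] [-0.525  1.189 -0.789] [ -20.492 -121.95   -41.246   -7.441    4.478    0.745   -2.397] [-0.035 -0.178  0.087  0.072 -0.152 -0.345 -0.221]
```

View pics/s2.png

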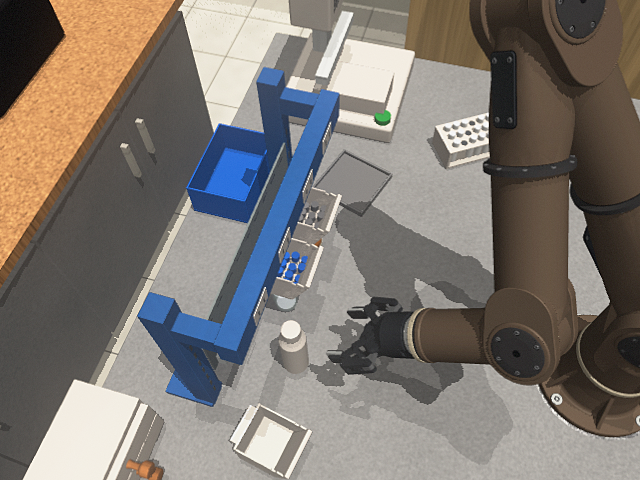

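The elbow has swung sideways because a 60° lean suits this arm badly. I'll grasp the cap with about a 27° lean instead. First I'll fit a kinematic model so I can watch the posture.

Call:
play_rows(
  moves="0 0 0 0 0 -60 1;0 0 0 0 0 -60 1;0 0 0 0 0 -60 1",
)

```text
time_s: 3.85
eef_pos: [456.7, 126.1, 206.9]
orientation: [2.978, 0.89, 2.853]
force: [0.2, -0.3, 0.8]
grip_width: 85.1
grasp_force: 0.0
```

```bash
cat > kin.py <<'E'
from h import *
import itertools, json
start=([1.1974,.4345,.025,1.5732,-.0116,1.134,-.0751],[167.2,-602.24,253.33],[3.1415,0,.2708])
cur2=([0.221,0.705,-1.26,2.567,1.942,1.373,-1.071],[495.4,119.1,162.0],[2.967,.898,2.857])
def frames(q,s,c1,c7):
    z=lambda a:Ro.from_euler('z',a); y=lambda a:Ro.from_euler('y',a)
    R1=z(s[0]*q[0]+c1);R2=R1*y(q[1]);R3=R2*z(s[1]*q[2]);R4=R3*y(q[3]);R5=R4*z(s[2]*q[4]);R6=R5*y(q[5]);R7=R6*z(s[3]*q[6]+c7)
    return [R1,R3,R5,R7]
if __name__=='__main__':
    s=r.sense(); np.set_printoptions(precision=3,suppress=True); print(s['time_s'],list(s['joint_positions']),s['eef_pos'],s['orientation'],s['force'])
    D=[start,cur2,(s['joint_positions'],s['eef_pos'],s['orientation'])]
    best=[]
    for sg in itertools.product([1,-1],repeat=4):
        for c1 in (0,np.pi/2,np.pi,-np.pi/2):
            for c7 in (0,np.pi/2,np.pi,-np.pi/2):
                e=max((frames(q,sg,c1,c7)[3].inv()*Ro.from_euler('xyz',o)).magnitude() for q,p,o in D)
                best.append((e,sg,c1,c7))
    best.sort(key=lambda b:b[0]); print(best[:3])
    e,sg,c1,c7=best[0]
    A=[];b=[]
    for q,p,o in D:
        F=[f.as_matrix() for f in frames(q,sg,c1,c7)]
        # base z, R1 y/x?, upper (x,y,z) forearm, tool z
        A.append(np.c_[[0,0,1],F[0][:,1],F[1][:,2],F[1][:,0],F[2][:,2],F[2][:,0],F[3][:,2]]);b.append(p)
    x,res,rk,sv=np.linalg.lstsq(np.vstack(A),np.hstack(b),rcond=None); print(x,rk,sv,np.vstack(A)@x-np.hstack(b))
E
python3 kin.py
```

```text
3.85 [np.float64(0.1903214599283545), np.float64(0.40724883262650907), np.float64(-1.2670967256537566), np.float64(2.5682817041163), np.float64(1.7583626859506487), np.float64(1.136045532883776), np.float64(-1.0714789105463594)] [456.677 126.129 206.939] [2.978 0.89  2.853] [ 0.157 -0.268  0.786]
[(0.02085371896047396, (-1, -1, -1, -1), 0, 1.5707963267948966), (0.5415114567615665, (1, 1, 1, 1), 0, -1.5707963267948966), (0.8138597039230728, (1, -1, -1, 1), 0, -1.5707963267948966)]
[319.409 -47.934 542.798  -5.756 456.988  26.826 348.737] 7 [3.199 2.314 1.931 1.217 0.411 0.152 0.101] [ 6.26  -1.997 -5.491 -4.612 -3.545  0.471  1.569 -0.944  5.02 ]
```

```bash
python3 - <<'E'
from h import *
rel(pose([500,110,340],13,27))
E
```

```text
-9.59 25.16 -21.05 -132.40 4.72 -47.84  |rot| 34 |d| 141
```

Call:
play_rows(
  moves="-3 8 -7 -44 2 -16 1;-6 16 -14 -88 3 -32 1;-9.6 25.2 -21 -132 5 -48 1;-9.6 25.2 -21 -132 5 -48 1;-9.6 25.2 -21 -132 5 -48 1;-9.6 25.2 -21 -132 5 -48 1;-9.6 25.2 -21 -132 5 -48 1",
)

```text
time_s: 4.55
eef_pos: [453.6, 82.4, 252.5]
orientation: [-3.062, 0.543, -3.13]
force: [-0.2, -0.2, -0.2]
grip_width: 85.5
grasp_force: 0.0
```

```bash
sed -i "s/D=\[start,cur2,/D=[start,([.19032,.40725,-1.2671,2.56828,1.75836,1.13605,-1.07148],[456.677,126.129,206.939],[2.978,.89,2.853]),/" kin.py; python3 kin.py
```

```text
4.55 [np.float64(0.7559221554467845), np.float64(0.044695420227279084), np.float64(-1.2616853670473238), np.float64(2.2800074013722673), np.float64(0.778943960960984), np.float64(0.5213409049439334), np.float64(0.4413409082101522)] [453.589  82.438 252.468] [-3.062  0.543 -3.13 ] [-0.203 -0.231 -0.158]
[(0.0005157641900149425, (-1, -1, -1, -1), 0, 1.5707963267948966), (0.5415114567615665, (1, 1, 1, 1), 0, -1.5707963267948966), (1.1899088202676538, (1, -1, -1, -1), -1.5707963267948966, 1.5707963267948966)]
[326.54  -50.411 536.583  -5.16  451.991  13.912 360.826] 7 [3.296 2.503 1.46  1.212 0.371 0.327 0.174] [ 3.5   -1.853 -2.521 -2.81  -1.706  6.874  0.148 -0.656 -4.353]
```

```bash
python3 - <<'E'
from h import *
rel(pose([500,110,340],13,27))
E
```

```text
-10.52 3.66 -10.93 -85.23 22.88 -52.79  |rot| 16 |d| 103
```

Call:
play_rows(
  moves="-5 2 -5 -43 11 -26 1;-10.5 3.7 -11 -85 23 -53 1;-10.5 3.7 -11 -85 23 -53 1;-10.5 3.7 -11 -85 23 -53 1;-10.5 3.7 -11 -85 23 -53 1;-10.5 3.7 -11 -85 23 -53 1;-10.5 3.7 -11 -85 23 -53 1",
)

```text
time_s: 5.25
eef_pos: [499.3, 110.0, 339.5]
orientation: [3.141, 0.471, -2.916]
force: [-0.8, 0.4, -0.7]
grip_width: 85.1
grasp_force: 0.0
```

```bash
python3 kin.py; python3 - <<'E'
from h import *
rel(pose([500,110,340],13,27))
E
```

```text
5.25 [np.float64(0.9466031961042237), np.float64(0.012054003479193562), np.float64(-1.2514206619457013), np.float64(2.010548867983353), np.float64(0.07480608743104544), np.float64(0.6587848050818524), np.float64(1.446188819890609)] [499.337 110.041 339.547] [ 3.141  0.471 -2.916] [-0.781  0.356 -0.698]
[(0.0005157641900149425, (-1, -1, -1, -1), 0, 1.5707963267948966), (0.5415114567615665, (1, 1, 1, 1), 0, -1.5707963267948966), (1.0150153190150863, (-1, 1, -1, 1), 3.141592653589793, -1.5707963267948966)]
[345.249 -53.522 527.887  -7.865 467.307  30.761 349.511] 7 [3.324 2.539 1.35  1.209 0.365 0.285 0.083] [ 0.725 -3.622 -0.993 -2.945 -2.884  7.146 -2.053  9.754 -6.153]
-0.01 -0.02 -0.07 -0.77 -0.19 -0.12  |rot| 0 |d| 1
```

```bash
python3 - <<'E'
from h import *
c=cap('wrist'); save(c,'w1.png'); places(c,['bottle_mid','bay_rail','bin_grip'])
c=cap('top'); places(c,['bottle_mid','bay_rail']); 
o=r.outline_of('bottle_mid',c); print([x['score'] for x in o])
if o:
    Q=cloud(c,o[0]['pixels']); Q=Q[abs(Q[:,:2]-[589,139]).max(1)<40]
    for z in range(100,180,6):
        q=Q[abs(Q[:,2]-z)<3]
        if len(q)>3: print(z,len(q),q.min(0),q.max(0))
B=pose([589,139.3,157],13,27,83);rel(B);rel(pose([589,139.3,157],13,27,3),B)
E
```

```text
bottle_mid 0.57 [587.1 131.1  85.5]
bay_rail 0.2 [588.  133.4  83.7]
bin_grip 0.8 [531.3 319.1  58.3]
bottle_mid 0.74 [589.1 137.5  89.4]
bay_rail 0.6 [694.3 137.2 186.8]
[0.82]
100 6 [563.9 113.7  97. ] [600.8 133.1 102.9]
106 9 [563.2 113.5 103. ] [594.2 142.8 108.9]
112 10 [563.2 113.1 109.9] [591.6 136.2 115. ]
118 6 [562.9 114.4 115.1] [601.4 137.8 120.6]
124 19 [564.3 113.7 121.2] [605.1 162.7 127. ]
130 83 [564.  113.5 127. ] [613.1 161.7 132.9]
136 67 [565.9 113.  133.2] [610.  154.9 138.8]
142 13 [569.9 118.9 139.1] [603.5 150.1 144.1]
154 12 [571.  121.4 151.3] [598.  142.3 155.8]
160 4 [577.1 120.8 157. ] [589.5 125.1 161.9]
166 36 [572.3 122.1 165. ] [606.8 153.2 168.9]
172 203 [571.7 121.7 169. ] [604.6 156.7 175. ]
178 8 [579.8 123.3 175.1] [604.  138.  176.4]
0.05 0.04 0.02 -0.55 7.27 122.36  |rot| 0 |d| 123
-0.00 0.00 0.00 -0.00 -0.00 80.00  |rot| 0 |d| 80
```

View pics/w1.png

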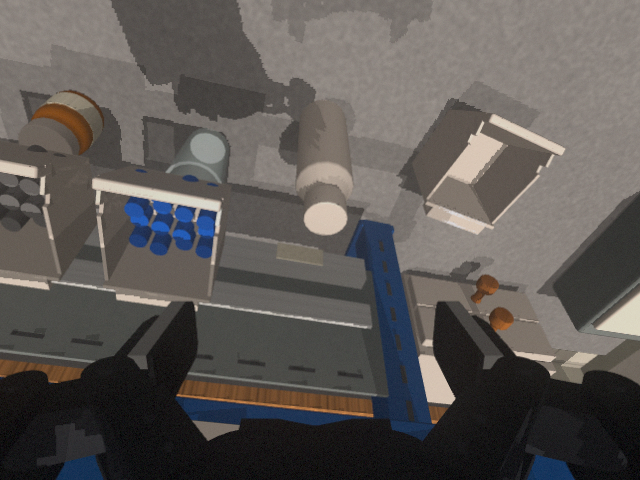

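Wrist view: the bottle cap is at (325,217) between the fingers and clear of the hung blue-capped bin, with the empty bin at (490,165). Approaching.

Call:
play_rows(
  moves="0 0 0 0 4 40 1;0 0 0 -0.5 7.3 80 1;0 0 0 -0.5 7.3 120 1;0 0 0 -0.5 7.3 145 1;0 0 0 -0.5 7.3 170 1;0 0 0 -0.5 7.3 190 1;0 0 0 -0.5 7.3 202 1;0 0 0 -0.5 7.3 202 1",
)

```text
time_s: 6.45
eef_pos: [587.5, 139.3, 158.5]
orientation: [3.14, 0.47, -2.914]
force: [-0.3, -0.5, -0.1]
grip_width: 85.3
grasp_force: 0.0
```

```bash
python3 - <<'E'
from h import *
np.set_printoptions(precision=3,suppress=True)
s=r.sense();print(s['joint_positions'],s['force']); rel(pose([589,139.3,157],13,27,3))
c=cap('wrist'); save(c,'w2.png')
E
```

```text
[ 0.24   0.433 -0.754  2.098  1.038  0.428  0.498] [-0.278 -0.494 -0.138]
0.09 -0.08 0.02 -0.56 -0.33 -0.98  |rot| 0 |d| 1
```

View pics/w2.png

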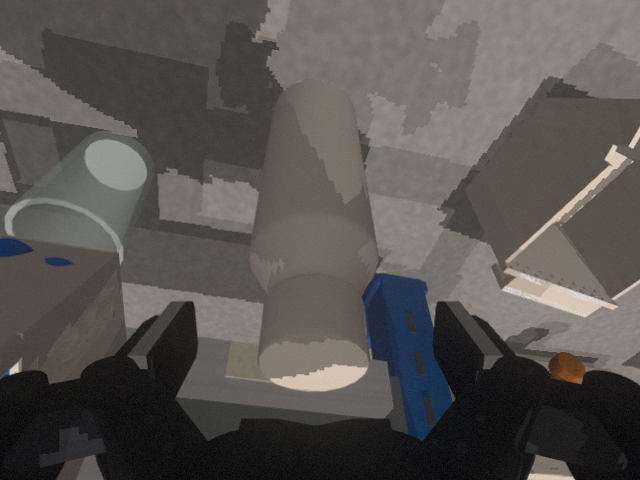

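The cap sits centred between the pads at about (315,340). Closing.

Call:
play_rows(
  moves="0 0 0 0 0 0 0.2;0 0 0 0 0 0 0.2;0 0 0 0 0 0 0.2;0 0 0 0 0 0 0.2;0 0 0 0 0 0 0.2;0 0 0 0 0 0 0.2;0 0 0 0 0 0 0.2;0 0 0 0 0 0 0.2",
  newtons=60,
)

```text
time_s: 7.3
eef_pos: [588.6, 139.1, 161.4]
orientation: [3.141, 0.474, -2.915]
force: [-1.4, -0.5, 6.3]
grip_width: 34.3
grasp_force: 59.8
```

```bash
python3 - <<'E'
from h import *
B=tcp(); B0=pose([587.9,139,158.3],13,27)
rel(B0)
W=[pose([588,139,185],13,27),pose([500,118,255],13,27),pose([480,0,260],2,27),pose([490,-120,262],-10,27),pose([530,-220,262],-20,27),pose([590,-326,262],-29,27)]
for x in W: rel(x,B0)
E
```

```text
0.03 0.18 -0.01 2.04 0.08 2.45  |rot| 0 |d| 3
-0.00 0.00 0.00 -12.21 -0.02 -23.75  |rot| 0 |d| 27
-0.00 0.00 0.00 36.62 -0.69 -127.19  |rot| 0 |d| 132
4.99 -0.00 9.80 75.36 -111.17 -152.54  |rot| 11 |d| 203
10.44 0.00 20.49 89.83 -230.34 -162.15  |rot| 23 |d| 296
14.98 0.00 29.40 75.14 -336.77 -154.67  |rot| 33 |d| 378
19.07 0.00 37.42 44.30 -453.55 -138.96  |rot| 42 |d| 476
```

Call:
play_rows(
  moves="0 0 0 -6 0 -12 0.2;0 0 0 -12 0 -24 0.2;0 0 0 -4 0 -41 0.2;0 0 0 8 0 -67 0.2;0 0 0 22 0 -97 0.2;0 0 0 36.6 -0.7 -127 0.2;1.7 0 3.3 50 -38 -136 0.2;3.3 0 6.5 63 -75 -144 0.2;5 0 9.8 75.4 -111 -152.5 0.2;5 0 9.8 75.4 -111 -152.5 0.2",
)

```text
time_s: 8.3
eef_pos: [478.0, -6.0, 260.8]
orientation: [-3.14, 0.469, -3.117]
force: [-0.3, -0.2, -1.6]
grip_width: 34.3
grasp_force: 60.7
```

```bash
python3 - <<'E'
from h import *
np.set_printoptions(precision=3,suppress=True)
s=r.sense();print(s['joint_positions'],s['force'],s['grip_width'])
for x in [pose([480,0,260],2,27),pose([490,-120,262],-10,27),pose([530,-220,262],-20,27),pose([590,-326,262],-29,27)]: rel(x)
E
```

```text
[ 1.064  0.065 -1.187  2.202  0.227  0.456  1.307] [-0.258 -0.242 -1.643] 34.3056111388296
-0.35 -0.11 -0.52 -1.58 5.91 1.64  |rot| 1 |d| 6
5.09 -0.10 10.18 -8.75 -114.30 3.22  |rot| 11 |d| 115
9.62 -0.09 19.09 -42.20 -215.23 20.34  |rot| 21 |d| 220
13.70 -0.08 27.12 -93.35 -322.65 46.44  |rot| 30 |d| 339
```

Call:
play_rows(
  moves="1.7 0 3.4 -3 -38 1 0.2;3.4 0 6.8 -6 -76 2 0.2;5.1 0 10.2 -9 -114 3 0.2;6.6 0 13.2 -20 -148 9 0.2;8.1 0 16.2 -31 -182 15 0.2;9.6 0 19.1 -42 -215 20 0.2;11 0 21.8 -59 -251 29 0.2;12.4 0 24.5 -76 -287 38 0.2;13.7 0 27.1 -93.4 -322.6 46.4 0.2;13.7 0 27.1 -93.4 -322.6 46.4 0.2",
)

```text
time_s: 9.3
eef_pos: [596.6, -323.0, 261.5]
orientation: [3.138, 0.471, 2.64]
force: [-0.1, 0.3, -2.5]
grip_width: 33.9
grasp_force: 61.3
```

Call:
play_rows(
  moves="0 0 0 0 0 0 0.2;0 0 0 0 0 0 0.2;0 0 0 0 0 0 0.2",
)

```text
time_s: 9.6
eef_pos: [595.2, -317.4, 262.6]
orientation: [3.138, 0.471, 2.647]
force: [0.3, -0.2, -2.2]
grip_width: 34.3
grasp_force: 61.3
```

```bash
python3 - <<'E'
from h import *
np.set_printoptions(precision=3,suppress=True)
s=r.sense();print(s['joint_positions'],s['force'],s['grip_width'],s['eef_pos'])
c=cap('scene'); save(c,'s3.png'); places(c,['bottle_mid','tray_in'])
o=r.outline_of('bottle_mid',c)
Q=cloud(c,o[0]['pixels'])
for z in range(80,290,20):
    q=Q[abs(Q[:,2]-z)<10]
    if len(q)>5: print(z,len(q),np.median(q,0))
c=cap('top'); places(c,['tray_in','bottle_mid'])
rel(pose([590,-326,262],-29,27)); rel(pose([590,-326,168],-29,27))
E
```

```text
[ 0.948  0.388 -0.736  1.823  0.598  0.625  0.968] [ 0.316 -0.166 -2.242] 34.265846838523984 [ 595.205 -317.379  262.588]
bottle_mid 0.83 [ 591.319 -315.792  185.822]
tray_in 0.75 [ 589.409 -324.788    5.3  ]
100 49 [ 584.658 -296.264  106.059]
120 135 [ 586.475 -295.762  120.494]
140 133 [ 588.71  -295.845  140.463]
160 145 [ 586.43  -295.925  160.9  ]
180 145 [ 586.788 -296.09   180.412]
200 150 [ 588.082 -296.144  199.624]
220 202 [ 587.407 -297.642  222.102]
240 157 [ 585.578 -302.695  235.854]
260 53 [ 582.016 -304.544  256.668]
tray_in 0.87 [ 591.49  -321.829    4.555]
bottle_mid 0.88 [ 593.012 -318.229  189.78 ]
0.44 0.01 0.50 1.49 -9.06 0.12  |rot| 1 |d| 9
0.44 0.01 0.50 44.19 -9.33 83.86  |rot| 1 |d| 95
```

View pics/s3.png

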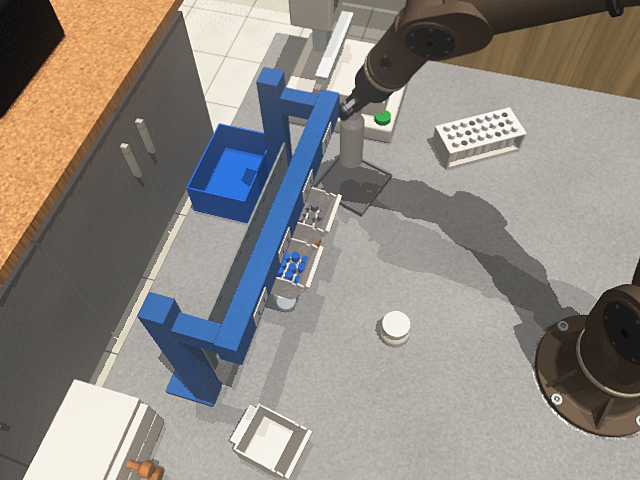

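The bottle hangs upright over the tray at (350,145). Lowering.

Call:
play_rows(
  moves="0 0 0 10 -9.3 17 0.2;0 0 0 20 -9.3 38 0.2;0 0 0 31 -9.3 59 0.2;0 0 0 38 -9.3 72 0.2;0.4 0 0.5 42 -9.3 80 0.2;0.4 0 0.5 44.2 -9.3 83.9 0.2;0.4 0 0.5 44.2 -9.3 83.9 0.2;0.4 0 0.5 45.2 -9.3 85.7 0.2;0.4 0 0.5 45.2 -9.3 85.7 0.2",
)

```text
time_s: 10.85
eef_pos: [590.5, -326.1, 166.5]
orientation: [3.14, 0.473, 2.635]
force: [0.0, 1.0, -1.1]
grip_width: 34.4
grasp_force: 61.4
```

Call:
play_rows(
  moves="0 0 0 0.5 0 0.9 0.2;0 0 0 0.5 0 0.9 0.2;0 0 0 0.5 0 0.9 0.2",
)

```text
time_s: 11.15
eef_pos: [591.1, -326.3, 166.5]
orientation: [3.14, 0.475, 2.635]
force: [-0.5, 0.2, 5.5]
grip_width: 34.5
grasp_force: 62.0
```

Seated, with 5.5 N upward. Releasing, then withdrawing along the tool.

Call:
play_rows(
  moves="0 0 0 0 0 0 0.5;0 0 0 0 0 0 0.7;0 0 0 0 0 0 1;0 0 0 0 0 0 1;0 0 0 0 0 0 1;0 0 0 0 0 0 1;0 0 0 0 0 -15 1;0 0 0 0 0 -45 1;0 0 0 0 0 -90 1;0 0 0 0 0 -120 1",
)

```text
time_s: 12.15
eef_pos: [542.1, -298.6, 273.6]
orientation: [3.141, 0.472, 2.637]
force: [0.3, -1.0, 0.6]
grip_width: 85.3
grasp_force: 0.0
```

```bash
python3 - <<'E'
from h import *
np.set_printoptions(precision=3,suppress=True)
s=r.sense();print(s['joint_positions'],s['force'],s['grip_width'],s['eef_pos'])
c=cap('scene'); places(c,['bottle_mid','tray_in']); d=r.outline_of('bottle_mid',c)
c=cap('top'); save(c,'t3.png'); places(c,['tray_in','bottle_mid','bay_rail','bin_grip','bin_hook','bin_a_hook','bin_b_hook'])
d=r.outline_of('bottle_mid',c)
if d:
    Q=cloud(c,d[0]['pixels']); q=Q[Q[:,2]>165]; print('cap',np.median(q,0),np.ptp(q[:,2]))
o=r.outline_of('bin_grip',c); Q=cloud(c,o[0]['pixels']); 
for lo,hi in((70,95),(60,72),(2,20)):
    t=Q[(Q[:,2]>lo)&(Q[:,2]<hi)]; print(lo,cv2.minAreaRect(t[:,:2].astype(np.float32)),cv2.boxPoints(cv2.minAreaRect(t[:,:2].astype(np.float32))))
E
```

```text
[ 1.037  0.287 -0.786  1.929  0.525  0.593  1.007] [ 0.327 -0.996  0.634] 85.2859504798015 [ 542.138 -298.635  273.579]
bottle_mid 0.57 [ 589.132 -327.307   92.145]
tray_in 0.79 [ 590.561 -325.173    5.141]
tray_in 0.88 [ 590.591 -321.843    4.507]
bottle_mid 0.74 [ 588.859 -324.019   94.381]
bottle_mid 0.67 [690.325  11.314 190.761]
bin_grip 0.61 [532.012 315.37   59.08 ]
bin_hook 0.62 [631.56  296.494  75.861]
bin_hook 0.23 [ 591.716 -323.924    4.695]
bin_a_hook 0.7 [689.926  10.784 189.043]
bin_b_hook 0.65 [ 683.554 -109.075  186.259]
cap [ 591.528 -321.942  175.873] 154.31063389508518Traceback (most recent call last):
  File "<stdin>", line 9, in <module>
IndexError: list index out of range
```

```bash
cat >> h.py <<'E'
def pose2(p,psi,a,back=0):
    """bin grasp: tool z=(sin a,0,-cos a), tool y=(cos a,0,sin a), tool x=+y, all turned by psi about z"""
    a=np.radians(a);s,c=np.sin(a),np.cos(a)
    R=Ro.from_euler('z',psi,degrees=True).as_matrix()@np.array([[0,c,s],[1,0,0],[0,s,-c]])
    T=np.eye(4);T[:3,:3]=R;T[:3,3]=np.array(p,float)-R[:,2]*back;return T
E
python3 - <<'E'
from h import *
A=pose2([470,0,290],0,20);B=pose2([531.7,317,58],-10.5,25,180)
rel(A);rel(B,A);print(B)
E
```

```text
-3.43 13.52 62.98 177.31 227.01 -111.00  |rot| 65 |d| 309
-4.99 -4.02 9.70 330.86 -35.86 60.23  |rot| 12 |d| 338
[[  0.2   0.9   0.4 456.9]
 [  1.   -0.2  -0.1 330.9]
 [  0.    0.4  -0.9 221.1]
 [  0.    0.    0.    1. ]]
```

View pics/t3.png

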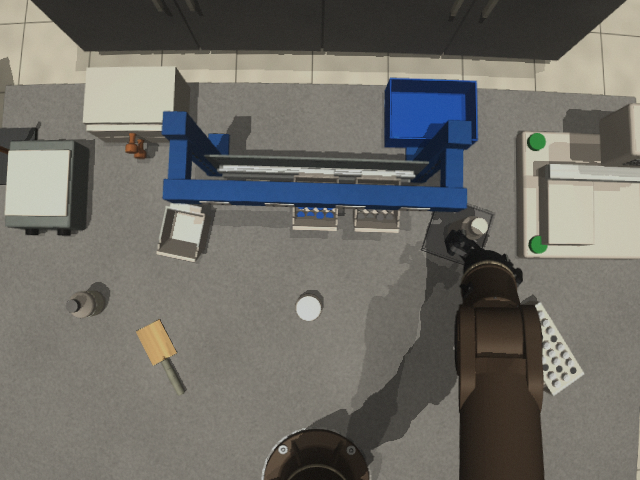

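The bottle stands upright in the tray at (476,228). Now heading to the bin.

Call:
play_rows(
  moves="-0.4 1.5 7 20 25 -30 1;-0.8 3 14 40 50 -55 1;-3.4 13.5 63 177 227 -111 1;-3.4 13.5 63 177 227 -111 1;-3.4 13.5 63 177 227 -111 1;-3.4 13.5 63 177 227 -111 1;-3.4 13.5 63 177 227 -111 1;-3.4 13.5 63 177 227 -111 1;-3.4 13.5 63 177 227 -111 1;-3.4 13.5 63 177 227 -111 1",
)

```text
time_s: 13.85
eef_pos: [470.3, -0.9, 290.4]
orientation: [2.792, 0.003, 1.572]
force: [0.8, -0.5, -0.6]
grip_width: 85.4
grasp_force: 0.0
```

```bash
python3 - <<'E'
from h import *
np.set_printoptions(precision=3,suppress=True)
s=r.sense();print(s['joint_positions'],s['force'],s['eef_pos']);rel(pose2([531.7,317,58],-10.5,25,180))
E
```

```text
[ 0.772  0.026 -0.904  2.084  0.104  0.698 -0.194] [ 0.779 -0.502 -0.633] [470.297  -0.887 290.384]
-4.97 -3.89 9.84 331.97 -35.53 59.71  |rot| 12 |d| 339
```

Call:
play_rows(
  moves="-0.5 -0.4 1 33 -4 6 1;-5 -3.9 9.8 332 -35.5 59.7 1;-5 -3.9 9.8 332 -35.5 59.7 1;-5 -3.9 9.8 332 -35.5 59.7 1;-5 -3.9 9.8 332 -35.5 59.7 1;-5 -3.9 9.8 332 -35.5 59.7 1;-5 -3.9 9.8 332 -35.5 59.7 1;-5 -3.9 9.8 332 -35.5 59.7 1;-5 -3.9 9.8 332 -35.5 59.7 1;-5 -3.9 9.8 332 -35.5 59.7 1",
)

```text
time_s: 14.85
eef_pos: [455.6, 339.4, 220.4]
orientation: [2.708, -0.004, 1.397]
force: [-0.4, -0.3, 0.6]
grip_width: 84.9
grasp_force: 0.0
```

```bash
python3 - <<'E'
from h import *
np.set_printoptions(precision=3,suppress=True)
s=r.sense();print(s['joint_positions'],s['force'],s['eef_pos'])
for n in('wrist','top','scene'):
    c=cap(n); save(c,n+'4.png'); print(n);places(c,['bin_grip','bin_hook','bay_rail'])
    if n=='scene':continue
    for o in r.outline_of('bin_grip',c)[:1]+r.outline_of('bin_hook',c)[:1]:
        print(o['score']);Q=cloud(c,o['pixels'])
        Q=Q[(abs(Q[:,:2]-[580,308]).max(1)<90)]
        for lo,hi in((72,95),(-3,8)):
            t=Q[(Q[:,2]>lo)&(Q[:,2]<hi)]
            if len(t)>20: print(lo,len(t),cv2.minAreaRect(t[:,:2].astype(np.float32)))
E
```

```text
[-0.227  0.443 -0.973  1.946  0.948  1.043 -1.857] [-0.389 -0.297  0.575] [455.617 339.355 220.402]
wrist
bin_grip 0.68 [532.653 319.13   59.201]
bin_hook 0.66 [627.254 301.558  72.752]
0.95
72 4353 ((576.7999267578125, 308.47650146484375), (90.82421112060547, 124.09115600585938), 79.36180877685547)
-3 4665 ((589.9216918945312, 288.0048522949219), (126.5165786743164, 92.72171783447266), 79.30078887939453)
0.69
72 4288 ((576.7999267578125, 308.47650146484375), (90.82421112060547, 124.09115600585938), 79.36180877685547)
-3 4580 ((599.2635498046875, 288.6714172363281), (121.192138671875, 111.18011474609375), 79.3657455444336)
top
bin_grip 0.69 [530.33  316.487  62.079]
bin_grip 0.2 [ 684.817 -109.769  185.336]
bin_hook 0.9 [629.933 299.988  77.129]
bay_rail 0.52 [695.103 139.092 189.247]
0.71
72 574 ((578.6820068359375, 310.6050720214844), (91.80191040039062, 123.79002380371094), 80.43911743164062)
-3 703 ((582.2907104492188, 320.9619445800781), (111.85423278808594, 133.14576721191406), 78.31697082519531)
0.81
72 558 ((578.4127197265625, 310.650390625), (91.80191040039062, 123.24374389648438), 80.43911743164062)
-3 674 ((592.9681396484375, 318.2655944824219), (109.89619445800781, 71.43726348876953), 71.47217559814453)
scene
bin_grip 0.78 [527.412 317.815  60.683]
bin_hook 0.87 [626.119 295.984  74.234]
bay_rail 0.72 [ 588.427 -324.248    5.049]
```

View pics/wrist4.png

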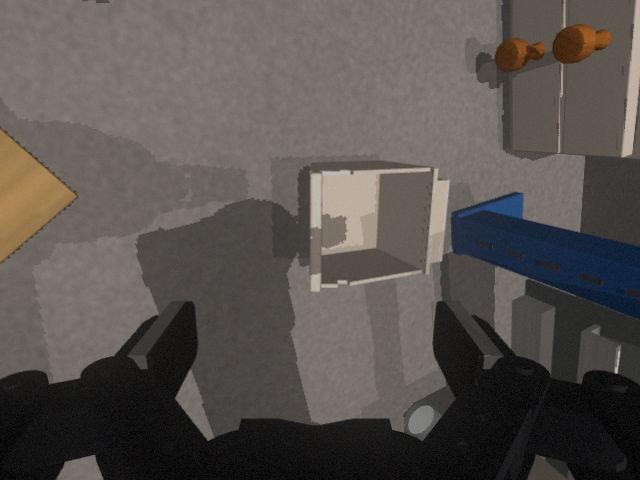

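The bin is at (375,225) in the wrist view, front wall at the left edge (317,230) and hook at (437,225). Computing the grasp.

```bash
python3 - <<'E'
from h import *
s=r.sense();print(s['eef_pos'])
G=[530,318,57]
rel(pose2(G,-10.4,25,90));rel(pose2(G,-10.4,25,3))
E
```

```text
[457.6 331.6 221.9]
0.02 -0.01 -0.22 -0.36 -2.96 90.57  |rot| 0 |d| 91
0.02 -0.01 -0.22 -0.37 -2.99 177.57  |rot| 0 |d| 178
```

Call:
play_rows(
  moves="0 0 -0.2 0 -3 35 1;0 0 -0.2 -0.4 -3 70 1;0 0 -0.2 -0.4 -3 95 1;0 0 -0.2 -0.4 -3 115 1;0 0 -0.2 -0.4 -3 135 1;0 0 -0.2 -0.4 -3 155 1;0 0 -0.2 -0.4 -3 170 1;0 0 -0.2 -0.4 -3 177.6 1;0 0 -0.2 -0.4 -3 177.6 1",
)

```text
time_s: 16.55
eef_pos: [528.6, 317.9, 58.7]
orientation: [2.706, 0.001, 1.389]
force: [-0.5, 0.4, -0.3]
grip_width: 85.7
grasp_force: 0.0
```

```bash
python3 - <<'E'
from h import *
np.set_printoptions(precision=3,suppress=True)
s=r.sense();print(s['joint_positions'],s['force']);rel(pose2([530,318,57],-10.4,25,3))
c=cap('wrist'); save(c,'w5.png')
P=cloud(c); Q=P[(abs(P[:,:2]-[530,318]).max(1)<45)]
# front wall rim points: along bin axes
x=np.array([np.cos(np.radians(-10.4)),np.sin(np.radians(-10.4))]); y=np.array([-x[1],x[0]])
t=Q[(Q[:,2]>74)&(Q[:,2]<82)]; d=t[:,:2]-[530,318]
print(len(t),np.percentile(d@x,[2,50,98]),np.percentile(d@y,[2,98]))
E
```

```text
[-0.284  0.709 -0.771  2.003  1.316  0.882 -2.102] [-0.532  0.378 -0.295]
-0.04 0.06 -0.00 0.38 0.47 -0.89  |rot| 0 |d| 1
7560 [-13.414  -9.093  39.119] [-16.811  44.064]
```

View pics/w5.png

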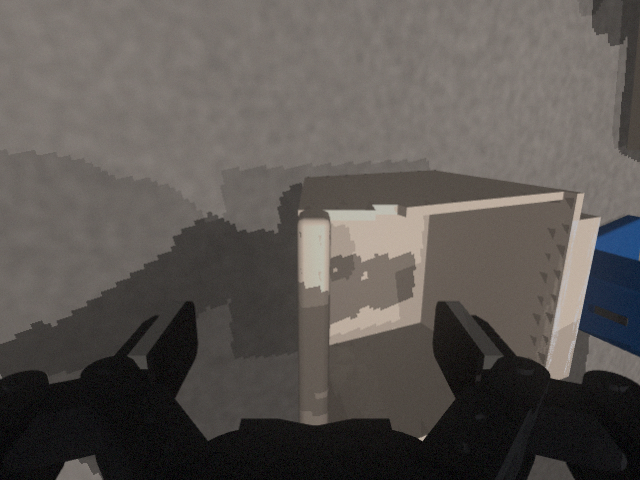

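The front wall at x=314 is centred between the fingers (195 to 440). Gripping.

Call:
play_rows(
  moves="0 0 0 0 0 0 0;0 0 0 0 0 0 0;0 0 0 0 0 0 0;0 0 0 0 0 0 0;0 0 0 0 0 0 0;0 0 0 0 0 0 0;0 0 0 0 0 0 0;0 0 0 0 0 0 0;0 0 0 0 0 0 0;0 0 0 0 0 0 0",
  newtons=90,
)

```text
time_s: 17.6
eef_pos: [528.7, 318.3, 59.8]
orientation: [2.705, -0.0, 1.389]
force: [-2.0, -2.0, 5.6]
grip_width: 8.0
grasp_force: 87.6
```

```bash
python3 - <<'E'
from h import *
B=tcp(); H=np.eye(4); H[:3,:3]=Ro.from_euler('z',-10.4,degrees=True).as_matrix(); H[:3,3]=[630.6,299.5,75]
np.save('th.npy',np.linalg.inv(B)@H)
open('h.py','a').write('''
def hang(p,psi,pitch=0):
    "tool pose that puts the held bin's hook at p with yaw psi (deg)"
    H=np.eye(4);H[:3,:3]=(Ro.from_euler('z',psi,degrees=True)*Ro.from_euler('y',pitch,degrees=True)).as_matrix();H[:3,3]=p
    return H@np.linalg.inv(np.load('th.npy'))
''')
E
python3 - <<'E'
from h import *
B=tcp()
for a in ([630.6,299.5,105],-10.4),([555,300,165],-10.4),([555,220,210],-6),([560,139,240],-0.9),([633,138.5,232],-0.9): rel(hang(*a),B)
E
```

```text
-0.00 0.00 -0.00 0.01 12.69 -27.18  |rot| 0 |d| 30
-0.00 0.00 -0.00 -13.14 -29.38 -113.05  |rot| 0 |d| 118
0.00 1.86 -3.99 -99.77 3.03 -147.60  |rot| 4 |d| 178
0.00 4.02 -8.61 -187.68 34.44 -166.06  |rot| 10 |d| 253
0.00 4.02 -8.61 -174.99 96.20 -128.40  |rot| 10 |d| 237
```

Call:
play_rows(
  moves="0 0 0 0 6 -13 0;0 0 0 0 12.7 -27 0;0 0 0 -4 -1 -55 0;0 0 0 -8 -15 -84 0;0 0 0 -13 -29 -113 0;0 0.9 -2 -56 -13 -130 0;0 1.9 -4 -100 3 -147.6 0;0 2.9 -6.3 -144 19 -157 0;0 4 -8.6 -187.7 34.4 -166 0;0 4 -8.6 -187.7 34.4 -166 0",
)

```text
time_s: 18.6
eef_pos: [456.1, 137.2, 224.5]
orientation: [2.705, 0.002, 1.553]
force: [-0.5, -0.2, -2.2]
grip_width: 8.0
grasp_force: 88.3
```

```bash
python3 - <<'E'
from h import *
np.set_printoptions(precision=3,suppress=True)
s=r.sense();print(s['joint_positions'],s['force'],s['grip_width'],s['eef_pos'])
rel(hang([560,139,240],-0.9));rel(hang([633,138.5,232],-0.9))
for n in('wrist','top'):
    c=cap(n); save(c,n+'6.png'); print(n);places(c,['bin_grip','bin_hook','bay_rail','sheet'])
E
```

```text
[ 0.429  0.177 -1.084  2.22   0.77   0.614 -1.231] [-0.549 -0.214 -2.238] 7.979353161964121 [456.065 137.241 224.51 ]
-0.01 0.19 -0.05 3.50 0.34 -0.13  |rot| 0 |d| 4
-0.01 0.19 -0.05 4.33 63.11 37.99  |rot| 0 |d| 74
wrist
bin_grip 0.73 [461.473 136.099 222.524]
bin_hook 0.87 [559.316 136.795 234.532]
top
bin_grip 0.84 [459.091 139.471 226.78 ]
bin_hook 0.97 [562.11  138.387 239.01 ]
bay_rail 0.48 [689.217  12.521 192.387]
bay_rail 0.38 [695.295 138.325 191.471]
```

View pics/wrist6.png

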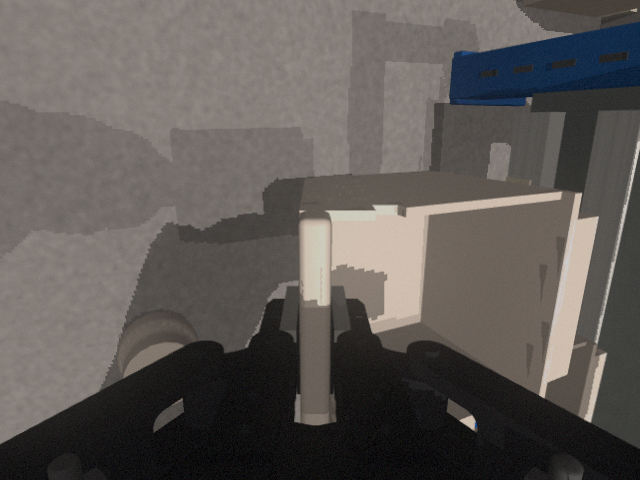

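Ten pictures used, so I'll work from numbers now. The bin is held square, with its back edge at about (560,300) and the panel to the right. Moving to the pre-hang pose and measuring the hook against the rail with the same camera.

Call:
play_rows(
  moves="0 0.1 0 3.5 20 12 0;0 0.2 0 4 42 25 0;0 0.2 0 4.3 63.1 38 0;0 0.2 0 4.3 63.1 38 0;0 0.2 0 4.3 63.1 38 0",
)

```text
time_s: 19.6
eef_pos: [529.3, 144.7, 216.1]
orientation: [2.707, -0.004, 1.557]
force: [-0.6, -0.1, -2.4]
grip_width: 8.0
grasp_force: 88.4
```

```bash
python3 - <<'E'
from h import *
np.set_printoptions(precision=2,suppress=True)
s=r.sense();print(s['joint_positions'],s['force'],s['grip_width'],s['eef_pos'])
Hm=tcp()@np.load('th.npy');print('model hook',Hm[:3,3],Ro.from_matrix(Hm[:3,:3]).as_euler('xyz',degrees=True))
for n in ('wrist','top','scene'):
    c=cap(n); places(c,['bin_hook','bay_rail']); P=cloud(c); print(n)
    # bridge top: z~237
    t=P[(P[:,2]>Hm[2,3]-3)&(P[:,2]<Hm[2,3]+12)&(abs(P[:,0]-633)<14)&(abs(P[:,1]-138)<50)]
    if len(t)>20: print('bridge',len(t),np.percentile(t,[2,50,98],axis=0).round(1).tolist(), cv2.minAreaRect(t[:,:2].astype(np.float32)))
    # rail tongue top
    for y in (80,100,120,140,160,180,200):
        q=P[(abs(P[:,1]-y)<8)&(abs(P[:,0]-693)<12)&(abs(P[:,2]-188)<8)]
        h=P[(abs(P[:,1]-y)<8)&(abs(P[:,0]-708)<10)&(P[:,2]>200)&(P[:,2]<245)]
        if len(q)>4: print(y,'rail',len(q),np.percentile(q[:,0],[3,50,97]),np.percentile(q[:,2],[3,50,97]),end=' ')
        if len(h)>4: print('sheet',len(h),np.percentile(h[:,0],[10,50,90]))
        else: print()
E
```

```text
[ 0.34  0.33 -1.    2.1   0.9   0.68 -1.27] [-0.59 -0.08 -2.36] 7.978204081673556 [529.31 144.69 216.06]
model hook [632.96 143.12 231.1 ] [ 0.22  0.11 -0.78]
bin_hook 0.68 [631.   145.41 228.61]
wrist
bridge 8478 [[622.1, 105.7, 228.5], [624.7, 148.8, 235.6], [639.9, 186.3, 236.7]] ((631.4991455078125, 144.3104248046875), (22.818044662475586, 87.8292465209961), 1.4463520050048828)
sheet 1836 [705.81 706.74 707.62]
sheet 1716 [706.09 706.98 707.91]
sheet 1568 [706.35 707.23 708.18]
sheet 1404 [706.64 707.55 708.5 ]
sheet 1239 [706.85 707.81 708.74]
180 rail 492 [689.98 691.25 695.88] [180.46 186.95 190.49] sheet 1050 [707.12 708.03 709.03]
200 rail 746 [690.12 691.64 695.97] [180.34 186.85 190.64] sheet 845 [707.38 708.38 709.43]
bin_hook 0.58 [630.89 138.85 233.93]
bay_rail 0.37 [693.52 136.75 187.69]
top
80 rail 30 [691.15 693.32 696.4 ] [182.64 190.54 193.61] sheet 38 [708.16 708.66 709.  ]
100 rail 32 [691.45 692.97 696.01] [180.51 191.01 192.93] sheet 34 [708.39 708.95 709.43]
120 rail 25 [691.67 693.52 695.76] [185.91 191.08 194.91] sheet 39 [708.82 709.36 709.83]
140 rail 30 [
[... 176 characters left out ...]
25 [692.79 694.63 697.39] [180.85 190.18 194.97] sheet 38 [707.97 708.52 709.04]
200 rail 24 [692.86 694.74 697.48] [185.3  190.78 193.04] sheet 37 [708.43 708.78 709.39]
bin_hook 0.87 [628.14 142.61 230.34]
bin_hook 0.49 [607.02  14.18 313.14]
bay_rail 0.54 [ 590.31 -326.9     5.98]
bay_rail 0.53 [630.34 140.09 228.44]
scene
bridge 212 [[620.0, 97.7, 228.4], [623.8, 144.4, 234.9], [627.4, 186.3, 238.7]] ((623.6459350585938, 141.7974853515625), (8.948057174682617, 91.20220184326172), 0.2121523916721344)
sheet 72 [704.77 705.41 706.07]
sheet 72 [704.95 705.78 706.61]
sheet 71 [705.21 706.03 706.77]
sheet 77 [705.73 706.44 707.26]
sheet 73 [705.97 706.64 707.27]
sheet 41 [706.31 707.01 707.66]
```

```bash
python3 - <<'E'
from h import *
np.set_printoptions(precision=2,suppress=True)
Hm=tcp()@np.load('th.npy');print('model hook',Hm[:3,3])
c=cap('wrist'); P=cloud(c)
for y in range(100,190,10):
    t=P[(P[:,2]>Hm[2,3]+2)&(P[:,2]<Hm[2,3]+9)&(abs(P[:,0]-633)<22)&(abs(P[:,1]-y)<4)]
    if len(t)>5: print(y,len(t),'x',np.percentile(t[:,0],[1,50,90,97,99.5]),'z',np.percentile(t[:,2],[10,50,90]))
f=P[(abs(P[:,0]-516)<14)&(abs(P[:,2]-233)<14)&(abs(P[:,1]-165)<20)]; print('front rim',np.percentile(f,[2,50,98],axis=0))
for n,c in (('wrist',c),('top',cap('top'))):
    P=cloud(c); q=P[(abs(P[:,0]-693.5)<4)&(abs(P[:,2]-187)<6)]; y=np.sort(q[:,1]); print(n,len(q),'tongue y',y[:3],y[-8:])
    h=P[(abs(P[:,0]-708)<4)&(abs(P[:,2]-225)<20)]; y=np.sort(h[:,1]); print('sheet y',y[:2],y[-6:])
    for z in (222,232,246): pass
    for b in r.outline_of('bin_a_hook',c)[:2]:
        Q=cloud(c,b['pixels']);Q=Q[(Q[:,2]>180)&(Q[:,2]<205)]
        if len(Q)>20: print('bin_a?',b['score'],np.percentile(Q,[1,99],axis=0).round(1).tolist())
E
```

```text
model hook [633.18 142.11 232.21]
100 75 x [622.2  624.07 626.56 626.91 627.15] z [235.09 236.77 237.26]
110 489 x [622.09 628.83 637.91 639.65 640.3 ] z [235.5  236.97 237.48]
120 548 x [622.16 628.95 637.85 639.63 640.63] z [235.46 236.95 237.47]
130 579 x [622.16 629.34 637.96 640.02 640.82] z [235.5  236.97 237.49]
140 614 x [622.43 629.51 638.31 640.02 641.02] z [235.53 236.98 237.48]
150 648 x [622.55 629.61 638.43 639.91 640.92] z [235.48 236.97 237.5 ]
160 674 x [622.72 629.62 638.28 640.16 641.32] z [235.69 237.02 237.56]
170 721 x [622.86 629.73 638.83 640.41 641.39] z [235.57 237.11 237.61]
180 411 x [622.93 624.96 634.79 638.83 641.41] z [234.61 236.76 237.58]
front rim [[503.18 145.92 223.72]
 [520.66 155.86 234.45]
 [529.06 183.87 245.37]]
wrist 1465 tongue y [175.34 175.39 175.5 ] [210.01 210.01 210.01 210.01 210.01 210.02 210.02 210.03]
sheet y [39.92 39.96] [224.81 230.07 232.86 233.34 233.82 234.67]
top 317 tongue y [-184.79 -184.01 -179.9 ] [205.95 207.24 207.25 207.32 209.91 211.18 211.27 211.54]
sheet y [-619.5  -584.02] [223.2  223.36 224.41 224.84 225.36 225.52]
bin_a? 0.76 [[577.4, -32.1, 180.3], [698.6, 56.5, 200.3]]
```

Call:
play_rows(
  moves="0 0 0 0 0 0 0;0 0 0 0 0 0 0;0 0 0 0 0 0 0",
)

```text
time_s: 20.55
eef_pos: [529.7, 143.8, 216.8]
orientation: [2.705, -0.003, 1.556]
force: [-0.9, -0.6, -1.9]
grip_width: 8.2
grasp_force: 88.4
```

```bash
python3 - <<'E'
from h import *
np.set_printoptions(precision=2,suppress=True)
Hm=tcp()@np.load('th.npy');print('model hook',Hm[:3,3],Ro.from_matrix(Hm[:3,:3]).as_euler('xyz',degrees=True))
rel(hang([660,136.5,220],-.8));rel(hang([693.7,136.2,214],-.8))
E
```

```text
model hook [633.32 142.15 231.98] [ 0.17  0.01 -0.83]
-0.01 -0.14 -0.10 -5.41 19.19 22.18  |rot| 0 |d| 30
-0.01 -0.14 -0.10 -5.23 47.19 41.87  |rot| 0 |d| 63
```

Call:
play_rows(
  moves="0 -0.1 -0.1 -3 10 11 0;0 -0.1 -0.1 -5.4 19 22 0;0 -0.1 -0.1 -5.3 29 29 0;0 -0.1 -0.1 -5.2 39 36 0;0 -0.1 -0.1 -5.2 47.2 41.9 0;0 -0.1 -0.1 -5.2 47.2 41.9 0;0 -0.1 -0.1 -5.2 47.2 41.9 0;0 -0.1 -0.1 -5.2 47.2 41.9 0;0 -0.1 -0.1 -5.2 47.2 41.9 0;0 -0.1 -0.1 -5.2 47.2 41.9 0",
)

```text
time_s: 21.55
eef_pos: [590.0, 137.8, 199.0]
orientation: [2.705, -0.001, 1.557]
force: [-0.6, 0.0, -3.1]
grip_width: 7.9
grasp_force: 88.6
```

```bash
python3 - <<'E'
from h import *
np.set_printoptions(precision=2,suppress=True)
Hm=tcp()@np.load('th.npy');print('model hook',Hm[:3,3],Ro.from_matrix(Hm[:3,:3]).as_euler('xyz',degrees=True))
s=r.sense();print(s['joint_positions'],s['force'])
c=cap('wrist'); P=cloud(c)
for y in range(100,220,10):
    t=P[(P[:,2]>Hm[2,3]+2)&(P[:,2]<Hm[2,3]+9)&(abs(P[:,0]-Hm[0,3])<11)&(abs(P[:,1]-y)<4)]
    if len(t)>5: print(y,len(t),'x',np.percentile(t[:,0],[1,97,99.5]),'z',np.percentile(t[:,2],[10,50,90]),end=' ')
    q=P[(abs(P[:,1]-y)<4)&(abs(P[:,0]-693)<5)&(abs(P[:,2]-187)<6)]; h=P[(abs(P[:,1]-y)<4)&(abs(P[:,0]-708)<6)&(P[:,2]>Hm[2,3]+12)&(P[:,2]<245)]
    if len(q)>4: print('rail',np.percentile(q[:,0],[3,97]),np.percentile(q[:,2],[97]),end=' ')
    if len(h)>4: print('sheet',len(h),np.median(h[:,0]),end='')
    print()
q=P[(abs(P[:,0]-693.5)<4)&(abs(P[:,2]-187)<6)&(P[:,1]>185)]; print('tongue end',np.sort(q[:,1])[-5:])
rel(hang([693.7,136.2,214],-.8));rel(hang([693.7,136.2,190],-.8))
E
```

```text
model hook [693.58 136.26 214.29] [ 0.02 -0.01 -0.77]
[ 0.3   0.44 -0.94  2.    0.98  0.7  -1.26] [-0.57  0.04 -3.14]
100 331 x [682.71 699.47 700.61] z [217.21 218.99 219.46] sheet 900 706.8257067589018
110 528 x [682.73 699.99 700.59] z [217.78 219.09 219.57] sheet 833 707.0616546616334
120 562 x [682.8  700.09 701.  ] z [217.58 219.05 219.55] sheet 749 707.2470767293784
130 596 x [682.89 700.12 701.3 ] z [217.5  219.03 219.53] sheet 658 707.2955941144628
140 629 x [682.75 700.62 701.58] z [217.55 218.98 219.54] sheet 578 707.3275595148839
150 655 x [683.11 700.53 701.3 ] z [217.71 219.04 219.57] sheet 484 707.586626842238
160 697 x [683.38 700.66 701.66] z [217.6  219.06 219.61] sheet 371 707.7607495781791
170 608 x [683.46 700.84 701.61] z [217.23 218.97 219.53] sheet 254 707.8990336022323
180 214 x [683.25 688.74 689.33] z [216.87 218.67 219.5 ] rail [689.92 696.07] [190.73] sheet 132 708.0611244727395
rail [690.42 696.16] [190.7] sheet 14 707.8884109502466
rail [690.46 695.91] [190.69] 
rail [690.73 696.32] [190.53] 
tongue end [210.12 210.13 210.15 210.16 210.17]
0.01 -0.03 0.01 -0.01 -0.00 0.23  |rot| 0 |d| 0
0.01 -0.03 0.01 -0.03 -10.16 21.98  |rot| 0 |d| 24
```

Hook centred over the tongue within about 0.5 mm. Lowering.

Call:
play_rows(
  moves="0 0 0 0 -2 4.4 0;0 0 0 0 -4 8.8 0;0 0 0 0 -5.5 12 0;0 0 0 0 -7 15 0;0 0 0 0 -8.3 18 0;0 0 0 0 -9.3 20.2 0;0 0 0 0 -9.3 20.2 0;0 0 0 0 -9.3 20.2 0;0 0 0 0 -9.3 20.2 0",
)

```text
time_s: 22.5
eef_pos: [590.4, 137.9, 176.7]
orientation: [2.705, -0.001, 1.557]
force: [0.5, -0.4, -3.1]
grip_width: 8.5
grasp_force: 88.7
```

```bash
python3 - <<'E'
from h import *
np.set_printoptions(precision=2,suppress=True)
Hm=tcp()@np.load('th.npy');print('model hook',Hm[:3,3],Ro.from_matrix(Hm[:3,:3]).as_euler('xyz',degrees=True),r.sense()['force'],r.sense()['torque'])
rel(hang([693.7,136.2,189],-.8))
E
```

```text
model hook [693.97 136.38 191.97] [ 0.04 -0.01 -0.78] [ 0.49 -0.41 -3.11] [-0.01  0.78 -0.01]
0.01 -0.05 -0.00 -0.17 -1.50 2.57  |rot| 0 |d| 3
```

Call:
play_rows(
  moves="0 0 0 0 -0.5 1 0;0 0 0 0 -1 1.8 0;0 0 0 0 -1 1.8 0;0 0 0 0 -1.4 2.6 0;0 0 0 0 -1.4 2.6 0;0 0 0 0 -1.4 2.6 0",
)

```text
time_s: 23.1
eef_pos: [590.4, 137.9, 174.0]
orientation: [2.704, -0.001, 1.557]
force: [-2.5, -1.5, 3.9]
grip_width: 8.0
grasp_force: 89.7
```

```bash
python3 - <<'E'
from h import *
np.set_printoptions(precision=2,suppress=True)
Hm=tcp()@np.load('th.npy');print('model hook',Hm[:3,3],Ro.from_matrix(Hm[:3,:3]).as_euler('xyz',degrees=True),r.sense()['force'],r.sense()['torque'])
E
```

```text
model hook [693.98 136.36 189.35] [ 0.04 -0.04 -0.79] [-2.48 -1.49  3.91] [-0.2   0.04 -0.22]
```

Seated on the rail at +3.9 N. Easing the front down into the natural droop before opening.

```bash
python3 - <<'E'
from h import *
rel(hang([694.3,136.3,189.3],-.8,-2.5))
E
```

```text
-2.46 -0.04 -0.00 -0.05 -0.92 4.52  |rot| 2 |d| 5
```

Call:
play_rows(
  moves="-0.8 0 0 0 -0.3 1.5 0;-1.6 0 0 0 -0.6 3 0;-2.4 0 0 0 -0.9 4.4 0;-2.4 0 0 0 -0.9 4.4 0;-2.4 0 0 0 -0.9 4.4 0",
)

```text
time_s: 23.6
eef_pos: [589.7, 138.1, 169.5]
orientation: [2.663, 0.001, 1.558]
force: [-18.0, -3.8, 16.0]
grip_width: 7.6
grasp_force: 91.8
```

Call:
play_rows(
  moves="0 0 0 0 0 0 0.2;0 0 0 0 0 0 0.3;0 0 0 0 0 0 0.45;0 0 0 0 0 0 0.5;0 0 0 0 0 0 0.5;0 0 0 0 0 0 0.5;0 0 0 0 0 0 0.5",
)

```text
time_s: 24.3
eef_pos: [591.1, 137.8, 169.2]
orientation: [2.663, -0.001, 1.557]
force: [-0.1, 0.0, 0.5]
grip_width: 42.9
grasp_force: 0.0
```

```bash
python3 - <<'E'
from h import *
np.set_printoptions(precision=2,suppress=True)
s=r.sense();print(s['force'],s['eef_pos'],s['grip_width'])
c=cap('wrist'); P=cloud(c)
for y in range(100,180,15):
    t=P[(P[:,2]>191)&(P[:,2]<202)&(abs(P[:,0]-694)<11)&(abs(P[:,1]-y)<4)]
    if len(t)>5: print(y,len(t),'x',np.percentile(t[:,0],[1,97,99.5]),'z',np.percentile(t[:,2],[10,50,90]))
# side wall rims (y=+/-43): slope of z with x
t=P[(abs(P[:,1]-178.5)<6)&(P[:,0]>585)&(P[:,0]<680)&(P[:,2]>175)&(P[:,2]<205)]
for x in range(590,690,15):
    q=t[abs(t[:,0]-x)<4]
    if len(q)>5: print(x,np.percentile(q[:,2],[50,95,99]),np.percentile(q[:,1],98))
E
```

```text
[-0.07  0.05  0.47] [591.12 137.82 169.17] 42.91288568343067
100 66 x [690.52 698.55 698.84] z [194.83 195.25 195.67]
115 413 x [683.17 698.37 699.33] z [194.47 194.99 195.56]
130 462 x [683.08 698.5  699.52] z [194.33 194.97 195.54]
145 519 x [683.12 698.79 700.01] z [194.26 194.92 195.47]
160 572 x [683.04 698.93 699.79] z [194.21 194.97 195.55]
175 231 x [683.04 696.97 698.53] z [191.82 194.34 195.05]
590 [179.08 182.83 185.43] 182.73079797657272
605 [178.74 184.2  184.61] 182.53109210249545
620 [185.46 186.71 187.03] 182.26933537928355
635 [186.28 187.54 187.75] 182.12006576836268
650 [187.08 188.42 188.7 ] 181.87968220025417
665 [187.9  189.18 189.44] 181.63423047890262
680 [188.58 189.77 189.92] 181.4919601375776
```

Hung: bridge top at 195 mm, about 3° droop, no contact force. Withdrawing along the tool.

Call:
play_rows(
  moves="0 0 0 0 0 -10 0.5;0 0 0 0 0 -25 0.5;0 0 0 0 0 -45 0.5;0 0 0 0 0 -70 0.5;0 0 0 0 0 -100 0.5;0 0 0 0 0 -135 0.5;0 0 0 0 -15 -165 0.5;0 0 0 0 -40 -190 0.5;0 0 0 0 -40 -190 0.5;0 0 0 0 -40 -190 0.5",
)

```text
time_s: 25.35
eef_pos: [468.1, 138.6, 320.3]
orientation: [2.66, 0.002, 1.555]
force: [0.2, -0.9, 0.4]
grip_width: 42.7
grasp_force: 0.0
```

```bash
python3 - <<'E'
from h import *
np.set_printoptions(precision=1,suppress=True)
s=r.sense();print(s['force'],s['eef_pos'],s['time_s'])
c=cap('wrist'); places(c,['bin_hook','bin_grip','bay_rail'])
P=cloud(c)
for y in range(100,180,15):
    t=P[(P[:,2]>191)&(P[:,2]<202)&(abs(P[:,0]-694)<11)&(abs(P[:,1]-y)<4)]
    if len(t)>5: print(y,len(t),'x',np.percentile(t[:,0],[1,97,99.5]),'z',np.percentile(t[:,2],[10,50,90]))
t=P[(P[:,2]>165)&(P[:,2]<200)&(P[:,0]>570)&(P[:,0]<684)&(P[:,1]>85)&(P[:,1]<190)]; print(np.percentile(t,[.5,99.5],axis=0))
for n in ('top','scene'):
    c=cap(n); print(n); places(c,['bottle_mid','tray_in','bin_a_hook','bin_b_hook','beaker','jar','pot'])
E
```

```text
[ 0.2 -0.9  0.4] [468.1 138.6 320.3] 25.35
bin_hook 0.81 [687.2 134.6 188.4]
bin_grip 0.88 [592.7 138.2 171.9]
100 57 x [683.3 697.8 698.2] z [194.5 195.1 195.8]
115 123 x [683.2 698.3 698.5] z [194.3 195.1 195.7]
130 127 x [683.2 698.5 699. ] z [194.1 195.1 195.8]
145 132 x [683.2 699.  699.7] z [194.3 195.1 195.8]
160 142 x [683.1 699.  699.7] z [194.3 195.1 195.8]
175 42 x [683.1 691.  692.8] z [191.7 194.4 195.4]
[[576.7  91.6 165.2]
 [683.9 182.2 195.3]]
top
bottle_mid 0.7 [ 591.6 -324.1   92.6]
bottle_mid 0.34 [697.  139.4 187.7]
tray_in 0.79 [ 589.7 -322.5    4.3]
bin_a_hook 0.68 [691.   12.4 191.9]
bin_b_hook 0.66 [ 685.5 -112.   187.1]
pot 0.95 [412.8  24.4   1.6]
scene
bottle_mid 0.74 [ 588.2 -326.    90. ]
tray_in 0.65 [ 589.4 -326.9    8.9]
bin_b_hook 0.18 [ 636.3 -130.9   -1.9]
beaker 0.56 [645.6  15.7  -5.4]
jar 0.52 [ 637.2 -129.3   -0.4]
jar 0.39 [647.3  14.2  -4.9]
pot 0.81 [409.8  22.9  -2. ]
pot 0.23 [604.5  15.1 312.4]
```

```bash
python3 -c "
from station import r
print(r.close_job())"
```

```text
the job is handed in; nothing more can be done
None
```

The bottle stands upright in the spill tray, and the bin hangs by itself on the rail in the middle of the free bay with its usual 3° droop. The other items were left in place, and the job was handed in at about 25 s.

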